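# Load the topping caddy behind the rack's drop catch

### The job

Load the orange topping caddy into the metal counter rack: set it down flat in the rack's open mouth, then slide it in along the lane so that its own top edge lifts the red hinged catch, until the catch drops fully down behind it. Then prove that it holds by drawing the caddy back against the catch with a light pull of 5 to 10 newtons for a moment, and leave it there, released. Be gentle: do not press, ram or wrench the caddy against the rack, never touch the catch with the robot, keep the caddy level, and leave the other things where they stand.

Things in the scene. Friction and masses are not known exactly. Their poses are not given: they have to be found in the camera images.
- rack: Fixed aluminium base plate, 190 (x) x 345 (y) x 12 mm; its top is the lane floor. Origin on the counter below the lane's centre line; +y is the way in; plate from y = -215 (mouth) to +130 mm (closed end). A steel lane frame (side walls, catch, buffer) is clamped on it, square and centred, but anywhere up to 12 mm either way along y: its depth is not measured. All y below are for the middle setting.
- lane_mouth (a point): On the lane floor (12 mm above the counter), centre line, (0, -150, 12) mm in the rack's frame: with its underside's centre here the caddy stands in the mouth, short of the catch. Lane walls, 28 mm tall above the floor, are 125 mm apart inside from y = -68 to +105, flaring to 149 mm apart at y = -126. Beside the lane at x = +68 to +92 mm, y = -115: blue bracket with hinge pin, 82 mm tall.
- catch (a joint): Angle (rad) of the red 90 g gravity catch: 0 hanging down, + lifted. Hinged at y = -115, height 66 mm, on the lane's +x side; arm outside the lane; its tooth overhangs the lane at x = 40 to 76 mm: underside a ramp from height 71, y = -76 down to 50, y = -44 (caddy top: 62), then a blocking face at y = -40. The caddy lifts it 0.17 rad with 1 to 3 N; it drops when the caddy's origin passes y = +15.
- buffer (a joint): How far (m, 0 to 0.010) the round rubber buffer at the lane's closed end is pushed in; 28 mm across, centre 40 mm above the counter, sprung, 2.5 N per mm. Its free face is 112 mm beyond the catch's blocking face, the caddy 110 mm long: the caddy first meets the buffer with its origin at y = +17, 2 mm after the catch can drop.
- caddy: Loose closed orange box with white lid, 0.35 to 0.65 kg, 120 (x) x 110 (y) x 50 mm tall, the same either way round. Origin at the centre of its underside, z up. On the lid a grey grip bar 56 mm long (x), 24 mm thick (y), 40 mm tall (50 to 90 mm above the underside). It goes in with its y axis along the rack's y.
- milk: Bystander: white milk bottle with orange cap, 68 mm across, 190 mm tall; origin at the centre of its underside.
- jar: Bystander: amber jar with red lid, 66 mm across, 90 mm tall; origin at the centre of its underside.
- cup: Bystander: red cup, 70 mm across, 60 mm tall; origin at the centre of its underside.
- bowl: Bystander: orange bowl, 150 mm across, 75 mm tall; origin at the centre of its underside.
Things that resemble listed ones, but are neither listed nor needed, are in the scene too. Leave any black or yellow look-alike of the caddy alone.

How it is judged:
By the outcome, as a careful person would: the job done as asked, in the order asked, and still so for the second after the job is handed in, with the robot touching nothing.
It also fails if it takes over 66 s, if anything falls off the work surface, if the arm or the gripper's body presses on something with over 40 N, if the wrist force passes 120 N, or if a joint passes its speed limit or range.

### The arm

A 6-joint arm with a two-finger parallel gripper is mounted at the origin on the work surface. World frame = base frame: x ahead of the robot, y to its left, z up, the work surface at z = 0. Lengths are in m, angles in rad, forces in N, time in s.
With the tool pointing down it reaches from about 0.25 to 0.85 m from the base axis. Payload 12.5 kg.
Tool frame: the origin (TCP) lies midway between the tips of the shut fingers; the grasp point (between the pads) lies 19 mm behind it; z points along the fingers, y is the line along which they close (so a half turn about z gives the same grasp; the last joint's range is limited). The gripper opens to 93 mm and grips with 3 to 60 N. Pads are 15 mm wide; open, the fingers measure 128 mm over their backs; the gripper's body (75 mm by 188 mm) begins 65 mm behind the grasp point.
Start: joints at [1.097, 0.351, 1.652, -0, 1.139, -0.085], TCP at [0.208, 0.509, 0.193] pointing down, gripper open.
Joint ranges: [-2.75, 2.75], [-0.79, 2.1], [0.01, 2.65], [-1.57, 4.71], [0.07, 3.14], [-2.87, 2.87]. Speed limits (rad/s): [2.22, 2.22, 2.79, 3.14, 3.14, 3.14].

### API

Orientations are given as a unit quaternion [w, x, y, z].
In Python, from station import manip gives the robot as it stands.
- The arm moves only by the shell command python3 -m crank 'ROWS' [OPENING]. ROWS is JSON, a list of rows, each a list of 4 numbers: the shift along the tool's x, y, z each as a share of 100 mm, from -1 to 1, then the turn about the tool's z as a share of pi/2 rad, from -1 to 1. A call has 1 to 8 rows; each row shifts and turns the commanded pose from where the row before left it, along the tool's axes as they then stand; what a row does not reach is not made up. A row lasts 1/8 s, in which the tool goes at most 62.5 mm and 10.7 degrees, less where a joint would pass 70% of its speed; a pose out of reach is approached as far as the arm can. A call with a number of a shift or a turn outside -1 to 1 is refused whole. A call with a gripper value outside its range is refused whole. OPENING is the closure, from -1 (fully open) to 1 (shut), set as the call begins (- or left out, the last holds). The fingers move at their own pace and stop on an object; the grip force is fixed at half the most. Time passes only in rows, so rows that do not move let the fingers close. It gives the time, the measured TCP pose, the force, the opening and the grip force at its end, in the units of the state.
- manip.observe(): the state, without advancing time (a new reading comes with each control period).
- manip.camera(name): name is "side" or "top"; returns a dict with "pixels" (384x512x3 uint8, red, green, blue), "mtx" (3x3 intrinsics, pixels), "position" and "attitude" of the camera in the world. Camera axes: x right, y up, looking along -z (the intrinsics and any distortion apply to the point x, -y, -z); pixel columns grow to the right and rows downward; lengths in m; the calibration is good to about 2 mm. A picture is of the moment at which its call begins. There is no depth.
- manip.close_job(): hands the job in; it is judged then, once.
The state is a dict: "clock": time; "joint_positions": joint angles; "joint_velocities": joint speeds; "effort": joint torques, N m; "eef_pos": TCP position; "eef_rot": TCP orientation; "wrist_force": force on the tool from outside, world axes, zero at the start; "torque": the same for the moment, N m; "opening": finger opening in m; "gripper_force": force on a finger pad.
Only numpy, scipy, OpenCV 4.12 (cv2) and the standard library are available. Lean on these libraries where they do the work, as an engineer would, in place of code of your own. Each camera call takes 0.05 s, during which the arm holds its last target. There are 200 camera calls.

## Working session

There is one attempt and no reset: what is moved stays moved. The work goes in short steps, Python scripts to look and compute and a shell command to move; the robot and the scene stay as the last step left them, time stands still between calls to the robot, and variables do not carry over. Pictures are saved under pics/ and viewed, at most 10 in all, crops included, and the job is handed in when it is done.

```bash
mkdir -p pics; ls; python3 - <<'E'
from station import manip
import cv2,numpy as np
print(manip.observe())
for n in("side","top"):
    c=manip.camera(n); cv2.imwrite(f"pics/{n}0.png",c["pixels"][:,:,::-1]); np.savez(f"{n}0.npz",**c)
    print(n,c["mtx"],c["position"],c["attitude"],[k for k in c])
E
```

```text
pics
{'clock': 0.0, 'joint_positions': array([ 1.09738192e+00,  3.51237430e-01,  1.65239197e+00,  1.05947558e-05,
        1.13909650e+00, -8.45856823e-02]), 'joint_velocities': array([-1.24422942e-03,  7.27465122e-06, -1.15417662e-03,  6.36005883e-04,
        6.71044545e-04, -1.03596262e-03]), 'effort': array([ 1.00117099e-04, -4.97327828e+01, -2.85255504e+01,  6.99826959e-02,
        2.57197267e-02, -4.66333847e-05]), 'eef_pos': array([0.20831065, 0.50863946, 0.192713  ]), 'eef_rot': array([-1.60669644e-04,  1.93194111e-01,  9.81160392e-01, -5.43390084e-04]), 'wrist_force': array([ 0.13858765, -0.12103955,  0.74548497]), 'torque': array([ 0.04013792, -0.01094128, -0.01972948]), 'gripper_force': 0.0, 'opening': 0.09318008905052198}
side [[402.06097831   0.         251.92037129]
 [  0.         402.06097831 189.02769379]
 [  0.           0.           1.        ]] [-0.14183678 -0.87996654  0.9553994 ] [ 0.85446993  0.41325975 -0.13174455 -0.28590364] ['pixels', 'mtx', 'position', 'attitude']
top [[417.61233572   0.         248.73579383]
 [  0.         417.61233572 189.48478035]
 [  0.           0.           1.        ]] [ 0.44850302 -0.00733595  1.38093965] [ 0.70931228  0.02254779 -0.01064247 -0.70445328] ['pixels', 'mtx', 'position', 'attitude']
```

View pics/side0.png

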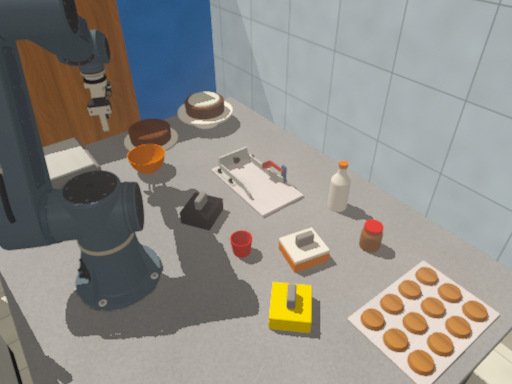

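View pics/top0.png

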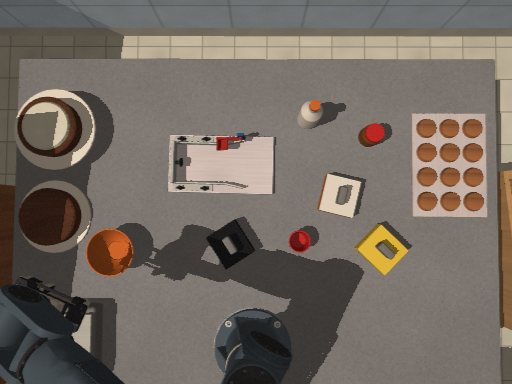

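Side view: the black, yellow and orange/white boxes are at (202,210), (291,307) and (304,249). Top view: the rack is at (221,164) with its mouth to the right (world −y) and the red catch at (225,143).

Things that could be taken for the caddy (top-view pixels): white-lidded orange box (341,195), black (233,244), yellow (383,250), orange bowl (109,252). I choose (341,195), and I'll check it in a close crop.

```bash
cat > h.py <<'E'
import numpy as np,cv2
from scipy.spatial.transform import Rotation as R
def ray(c,u,v):
    d=np.linalg.inv(c["mtx"])@[u,v,1]; d=d*[1,-1,-1]
    q=c["attitude"]; return R.from_quat([q[1],q[2],q[3],q[0]]).apply(d)
def onz(c,u,v,z):
    d=ray(c,u,v);p=c["position"];return p+d*(z-p[2])/d[2]
def proj(c,P):
    q=c["attitude"];p=R.from_quat([q[1],q[2],q[3],q[0]]).inv().apply(np.asarray(P)-c["position"])*[1,-1,-1]
    w=c["mtx"]@p;return w[:2]/w[2]
def tri(c1,a,c2,b):
    d1,d2=ray(c1,*a),ray(c2,*b);p1,p2=c1["position"],c2["position"]
    s=np.linalg.lstsq(np.c_[d1,-d2],p2-p1,rcond=None)[0]
    return (p1+s[0]*d1+p2+s[1]*d2)/2,np.linalg.norm(p1+s[0]*d1-p2-s[1]*d2)
E
python3 - <<'E'
from h import *
t=dict(np.load("top0.npz"));s=dict(np.load("side0.npz"))
im=t["pixels"]
g=im.astype(int)
def rect(mask,lo,hi,z,name):
    m=np.zeros(mask.shape,np.uint8);m[lo[1]:hi[1],lo[0]:hi[0]]=mask[lo[1]:hi[1],lo[0]:hi[0]]*255
    cs,_=cv2.findContours(m,cv2.RETR_EXTERNAL,cv2.CHAIN_APPROX_NONE);k=max(cs,key=cv2.contourArea)
    P=np.array([onz(t,u,v,z)[:2] for u,v in k[:,0]])*1000
    r=cv2.minAreaRect(P.astype(np.float32));print(name,cv2.contourArea(k),r)
    return r
bright=g.min(2)>165
rect(bright,(305,160),(375,225),.050,"lid")
rect(bright,(155,120),(285,205),.012,"plate")
# grip bar: darker within lid
print(im[195,320:366:3].tolist()); print(im[164,260:285:3].tolist())
a=cv2.resize(im[120:230,155:375],None,fx=3.6,fy=3.6,interpolation=cv2.INTER_CUBIC)
cv2.imwrite("pics/crop0.png",a[:,:,::-1])
E
```

```text
lid 1174.5 ((494.4850158691406, -273.7420654296875), (107.08430480957031, 116.67134094238281), 76.33193969726562)
plate 3548.5 ((593.2965087890625, 111.2541732788086), (185.00411987304688, 342.4540100097656), 0.25034618377685547)
[[132, 91, 69], [219, 202, 180], [223, 206, 185], [222, 205, 183], [223, 207, 185], [223, 206, 183], [81, 74, 70], [122, 115, 106], [117, 107, 100], [104, 96, 86], [115, 106, 94], [221, 204, 181], [221, 204, 183], [62, 59, 57], [64, 60, 57], [127, 120, 114]]
[[206, 186, 176], [207, 186, 176], [209, 189, 178], [209, 189, 178], [217, 196, 185], [115, 108, 102], [130, 123, 116], [128, 120, 113], [127, 119, 113]]
```

View pics/crop0.png

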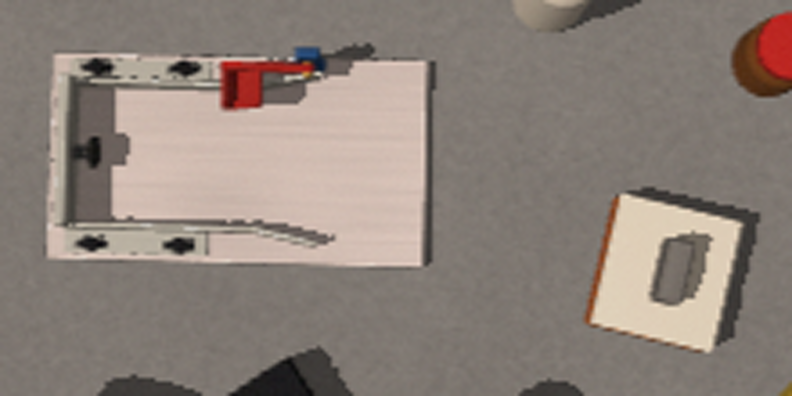

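The crop confirms the orange-sided, white-lidded box as the caddy (lid centre around crop (665,272), bar (672,270)). The mouth is free and the tooth is at (240,85). Next I'll measure the rack edges and the tooth more closely.

```bash
python3 - <<'E'
from h import *
t=dict(np.load("top0.npz"));s=dict(np.load("side0.npz"))
g=cv2.cvtColor(t["pixels"],cv2.COLOR_RGB2GRAY).astype(float)
def edge(line):  # subpixel: bright->dark crossing
    h=(line.max()+line.min())/2; i=np.where(np.diff(np.sign(line-h))!=0)[0][0]
    return i+(line[i]-h)/(line[i]-line[i+1])
def fit(pts,z,ax):
    P=np.array([onz(t,u,v,z)[:2] for u,v in pts])*1000
    k=np.polyfit(P[:,1-ax],P[:,ax],1);r=P[:,ax]-np.polyval(k,P[:,1-ax])
    for _ in range(2):
        ok=abs(r)<1.5;k=np.polyfit(P[ok,1-ax],P[ok,ax],1);r=P[:,ax]-np.polyval(k,P[:,1-ax])
    return k,P[:,1-ax].mean(),np.std(r),ok.sum(),len(P)
bot=[(c,187+edge(g[187:200,c])) for c in range(216,270)]
top=[(c,128+edge(g[128:143,c])) for c in range(250,271)]
rt=[(266+edge(g[r,266:281]),r) for r in range(143,189)]
for n,p,ax in(("bot",bot,0),("top",top,0),("mouth",rt,1)): 
    k,m,*q=fit(p,.012,ax);print(n,"slope deg",np.degrees(np.arctan(k[0])),"val at y/x=",m,np.polyval(k,m), "bot/top at y=0:",k[1],q)
for n,c,lo,hi in(("top",t,(205,130),(250,155)),("side",s,(255,150),(292,185))):
    i=c["pixels"].astype(int);m=((i[...,0]>110)&(i[...,1]<70)&(i[...,2]<70))
    v,u=np.where(m);k=(u>=lo[0])&(u<hi[0])&(v>=lo[1])&(v<hi[1]);u,v=u[k],v[k]
    print(n,"red",len(u),u.min(),u.max(),v.min(),v.max())
    if n=="top":
        for z in(.05,.08):print(onz(t,u.min()-.0,v[u==u.min()].mean(),z)*1000,onz(t,u[u<230].mean(),v.max()+.5,z)*1000)
i=t["pixels"].astype(int);q=np.zeros(g.shape,bool);q[178:212,332:356]=1
m=q&(g<150);v,u=np.where(m);print("bar",onz(t,u.mean(),v.mean(),.09)*1000)
b=(i[...,2]>i[...,0]+40);v,u=np.where(b&(np.arange(384)[:,None]<150)&(np.arange(384)[:,None]>120)&(np.arange(512)[None]>220)&(np.arange(512)[None]<255))
print("bracket",onz(t,u.mean(),v.mean(),.082)*1000)
E
```

```text
bot slope deg -78.56349402285143 val at y/x= 36.39250420089561 70.10166133062526 bot/top at y=0: 249.99673049230466 [np.float64(254.393410777613), np.int64(1), 54]
top slope deg -83.41075105255074 val at y/x= -19.885698710927294 516.2103041584697 bot/top at y=0: 344.06031889270787 [np.float64(182.97963003239616), np.int64(1), 21]
mouth slope deg -0.8263168248163842 val at y/x= 592.2567314960069 -62.09167685758686 bot/top at y=0: -53.549588089749705 [np.float64(0.4826641960171127), np.int64(46), 46]
top red 141 216 241 137 149
[659.7448115  121.55449422  50.        ] [638.85422866  99.94947604  50.        ]
[654.98332312 118.6492435   80.        ] [634.56362375  97.5312125   80.        ]<stdin>:11: RankWarning: Polyfit may be poorly conditioned
<stdin>:11: RankWarning: Polyfit may be poorly conditioned
<stdin>:11: RankWarning: Polyfit may be poorly conditioned
<stdin>:11: RankWarning: Polyfit may be poorly conditioned
Traceback (most recent call last):
ValueError: zero-size array to reduction operation minimum which has no identity
```

```bash
python3 -m crank '[[0,0,-0.3,-0.1]]' ; python3 -m crank -h | head -5
```

```text
clock: 0.22
eef_pos: [0.2079, 0.5078, 0.2215]
eef_rot: [-0.001, 0.114, 0.993, -0.002]
wrist_force: [-0.2, 1.2, 0.1]
opening: 0.093
gripper_force: 0.0invalid input: not JSON, or not a number
```

```bash
python3 - <<'E'
from h import *
t=dict(np.load("top0.npz"));s=dict(np.load("side0.npz"))
g=cv2.cvtColor(t["pixels"],cv2.COLOR_RGB2GRAY).astype(float)
def edge(line):
    h=(line.max()+line.min())/2; i=np.where(np.diff(np.sign(line-h))!=0)[0][0]
    return i+(line[i]-h)/(line[i]-line[i+1])
def line(n,pts,z):
    P=np.array([onz(t,u,v,z)[:2] for u,v in pts],np.float32)*1000
    vx,vy,x0,y0=cv2.fitLine(P,cv2.DIST_HUBER,0,.01,.01).ravel()
    print(n,"dir",np.degrees(np.arctan(vy/vx)) if abs(vx)>abs(vy) else 90-np.degrees(np.arctan(vx/vy)),"pt",x0,y0)
line("bot",[(c,187+edge(g[187:200,c])) for c in range(216,270)],.012)
line("top",[(c,128+edge(g[128:143,c])) for c in range(256,271)],.012)
line("mouth",[(266+edge(g[r,266:281]),r) for r in range(143,189)],.012)
i=s["pixels"].astype(int);v,u=np.where((i[...,0]>i[...,1]+60)&(i[...,0]>i[...,2]+60));k=(u>255)&(u<292)&(v>150)&(v<190);print("side red",len(u[k]),u[k].min(),u[k].max(),v[k].min(),v[k].max())
i=t["pixels"].astype(int)
q=np.zeros(g.shape,bool);q[178:212,332:356]=1
v,u=np.where(q&(g<150));print("bar+shadow",onz(t,u.mean(),v.mean(),.09)*1000)
q[:]=0;q[128:150,220:255]=1
v,u=np.where(q&(i[...,2]>i[...,0]+25));print("bracket",len(u),u.min(),u.max(),onz(t,u.mean(),v.mean(),.082)*1000)
print(np.round(g[128:143,262]),np.round(g[187:200,240]))
E
```

```text
bot dir 88.82093 pt 501.2592 35.45249
top dir 89.43001 pt 688.1892 -34.794186
mouth dir -0.82642347 pt 592.2567 -62.09168
side red 69 263 282 161 170
bar+shadow [ 497.74963229 -279.4629213    90.        ]
bracket 32 237 244 [680.06085579  41.23496888  82.        ]
[125. 122. 123. 120. 122. 125. 121. 120. 116. 200. 189. 188. 190. 188.
 187.] [177. 164. 191. 195. 191. 190. 139. 120. 121. 122. 120. 123. 124.]
```

The rack origin is about (597,153) mm with yaw −1°. The caddy is at (494.5,−274) with yaw −13.7°. Moving towards it.

```bash
python3 -m crank '[[-0.3,-0.45,0,0],[-0.32,-0.5,0,0],[-0.32,-0.5,0,0],[-0.32,-0.5,0,0],[-0.32,-0.5,0,0],[-0.32,-0.5,0,0],[-0.32,-0.5,0,0],[-0.32,-0.5,0,0]]'; python3 -m crank '[[-0.32,-0.5,0,0],[-0.32,-0.5,0,0],[-0.32,-0.5,0,0],[-0.32,-0.5,0,0],[-0.32,-0.5,0,0],[-0.32,-0.5,0,0],[0,0,0,0],[0,0,0,0]]'; python3 - <<'E'
from station import manip
import numpy as np
o=manip.observe();print(o["joint_positions"],o["eef_pos"],o["eef_rot"])
E
```

```text
clock: 1.23
eef_pos: [0.3652, 0.0643, 0.2233]
eef_rot: [0.0, 0.116, 0.993, 0.0]
wrist_force: [1.2, 1.0, -0.5]
opening: 0.0929
gripper_force: 0.0
clock: 2.22
eef_pos: [0.4825, -0.2694, 0.2227]
eef_rot: [-0.001, 0.116, 0.993, 0.0]
wrist_force: [0.8, 0.6, -0.7]
opening: 0.0929
gripper_force: 0.0
[-5.93502476e-01  3.27302986e-01  1.60883031e+00  2.00686638e-04
  1.20674466e+00 -1.93236154e+00] [ 0.48251021 -0.26935971  0.22274975] [-5.27673114e-04  1.15744389e-01  9.93278820e-01  3.78612452e-04]
```

```bash
python3 -m crank '[[-0.13,-0.015,0.3,0],[0,0,0.5,0],[0,0,0.4,0],[0,0,0.2,0],[0,0,0.16,0],[0,0,0.1,0],[0,0,0,0],[0,0,0,0]]'; python3 -m crank '[[0,0,0,0],[0,0,0,0],[0,0,0,0],[0,0,0,0],[0,0,0,0],[0,0,0,0]]' 1; python3 -m crank '[[0,0,0,0],[0,0,0,0],[0,0,0,0],[0,0,0,0]]'
```

```text
clock: 3.22
eef_pos: [0.4957, -0.2745, 0.058]
eef_rot: [0.001, 0.116, 0.993, -0.0]
wrist_force: [0.0, -0.8, 0.3]
opening: 0.0928
gripper_force: 0.0
clock: 3.98
eef_pos: [0.4952, -0.2743, 0.0572]
eef_rot: [-0.0, 0.116, 0.993, 0.0]
wrist_force: [-0.0, 0.4, 0.3]
opening: 0.0376
gripper_force: 0.0
clock: 4.47
eef_pos: [0.4953, -0.2745, 0.0573]
eef_rot: [0.0, 0.116, 0.993, -0.0]
wrist_force: [-0.4, -3.2, -0.1]
opening: 0.0233
gripper_force: 30.0
```

```bash
python3 -m crank '[[0,0,-0.1,0],[0,0,-0.3,0],[0,0,-0.3,0],[0,0,-0.1,-0.068],[0,0,0,-0.069],[0,0,0,0],[0,0,0,0]]'; python3 -m crank '[[-0.08,0.2,0,0],[-0.14,0.4,0,0],[-0.14,0.4,0,0],[-0.14,0.4,0,0],[-0.14,0.4,0,0],[-0.14,0.4,0,0],[-0.1,0.3,0,0],[-0.05,0.2,0,0]]'; python3 -m crank '[[-0.02,0.09,0,0],[0,0,0,0],[0,0,0,0],[0,0,0,0]]';python3 - <<'E'
from station import manip
from h import *
o=manip.observe();print(o["joint_positions"],o["eef_pos"],o["eef_rot"],o["wrist_force"],o["torque"])
ims=[]
for n in("side","top"):
    c=manip.camera(n); np.savez(f"{n}1.npz",**c)
    u,v=proj(c,[.6,.05,.08]).astype(int);print(n,u,v)
    ims.append(cv2.resize(c["pixels"][v-65:v+65,u-65:u+65],(400,400),interpolation=cv2.INTER_CUBIC))
cv2.imwrite("pics/b1.png",np.hstack(ims)[:,:,::-1])
E
```

```text
clock: 5.35
eef_pos: [0.495, -0.2741, 0.1372]
eef_rot: [-0.0, 0.009, 1.0, 0.0]
wrist_force: [0.1, 0.1, -4.8]
opening: 0.0237
gripper_force: 30.0
clock: 6.35
eef_pos: [0.5928, -0.0046, 0.137]
eef_rot: [-0.0, 0.009, 1.0, 0.0]
wrist_force: [-0.8, 0.3, -4.5]
opening: 0.0233
gripper_force: 30.0
clock: 6.85
eef_pos: [0.5947, 0.0023, 0.1373]
eef_rot: [-0.0, 0.009, 1.0, -0.0]
wrist_force: [0.2, 0.1, -3.8]
opening: 0.0237
gripper_force: 30.0
[-7.43473408e-02  4.91406526e-01  1.58630895e+00 -1.12672103e-04
  1.06394621e+00 -1.62759129e+00] [0.59471836 0.00230151 0.13725324] [-3.76685051e-05  8.74872885e-03  9.99961727e-01 -4.68849785e-05] [ 0.17457311  0.08184726 -3.82752714] [ 0.04908562 -0.00246169  0.01370964]
side 265 173
top 237 160
```

View pics/b1.png

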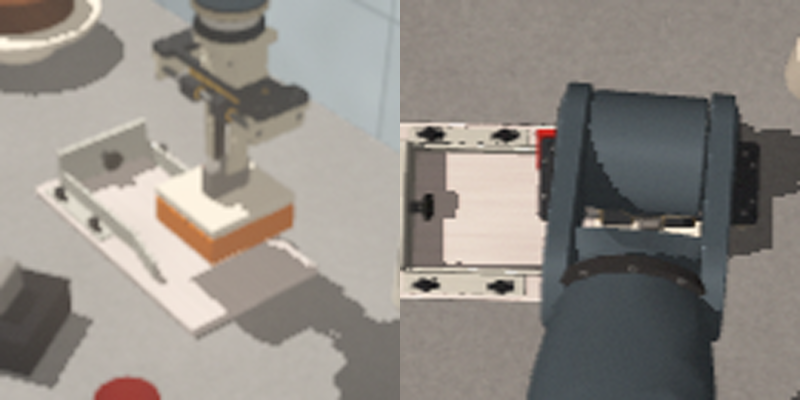

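The caddy hangs level under the gripper in the mouth (side half (225,205)), and the tooth is clear of the gripper. Lowering.

```bash
python3 -m crank '[[0,0,0.2,0],[0,0,0.3,0],[0,0,0.1,0],[0,0,0.04,0],[0,0,0.02,0],[0,0,0,0],[0,0,0,0]]'; python3 -m crank '[[0,0,0.01,0],[0,0,0,0],[0,0,0,0]]';  python3 -m crank '[[0,0,0.005,0],[0,0,0,0],[0,0,0,0]]'
```

```text
clock: 7.82
eef_pos: [0.5951, 0.003, 0.0718]
eef_rot: [0.0, 0.008, 1.0, -0.0]
wrist_force: [0.4, 0.6, -4.6]
opening: 0.0236
gripper_force: 30.0
clock: 8.2
eef_pos: [0.5948, 0.003, 0.0702]
eef_rot: [-0.0, 0.008, 1.0, 0.0]
wrist_force: [0.2, -0.8, -5.1]
opening: 0.0234
gripper_force: 30.0
clock: 8.57
eef_pos: [0.5948, 0.003, 0.0697]
eef_rot: [0.0, 0.008, 1.0, -0.0]
wrist_force: [0.6, 0.3, -3.2]
opening: 0.0235
gripper_force: 30.0
```

```bash
python3 -m crank '[[0,0,0.005,0],[0,0,0,0],[0,0,0,0]]'; python3 - <<'E'
from station import manip
from h import *
c=manip.camera("side"); np.savez("side2.npz",**c)
i=c["pixels"].astype(int);o=(i[...,0]>i[...,2]+70)&(i[...,0]>120)
m=np.zeros(o.shape,np.uint8);m[150:230,220:320]=o[150:230,220:320]*255
n,l,st,_=cv2.connectedComponentsWithStats(m);k=1+np.argmax(st[1:,4]);print(st[k])
u0,v0=proj(c,[.6,.05,.05]).astype(int);print(u0,v0)
cv2.imwrite("pics/b2.png",cv2.resize(c["pixels"][v0-50:v0+60,u0-70:u0+70],None,fx=5,fy=5,interpolation=cv2.INTER_CUBIC)[:,:,::-1])
# predicted corners, caddy at (594.5,3) yaw -1
r=lambda x,y,z:proj(c,[.5945+x+.0175*y,.003+y-.0175*x,z])
for P in((-.06,-.055,.012),(-.06,.055,.012),(.06,-.055,.012),(-.06,-.055,.062),(-.06,.055,.062),(.06,-.055,.062)):print(P,r(*P), (r(*P)-[u0-70,v0-50])*5)
E
```

```text
clock: 8.95
eef_pos: [0.5949, 0.003, 0.0693]
eef_rot: [0.0, 0.008, 1.0, -0.0]
wrist_force: [1.1, 0.9, -2.7]
opening: 0.0236
gripper_force: 30.0
[251 187  43  21 297]
265 179
(-0.06, -0.055, 0.012) [267.94691844 208.9647599 ] [364.7345922  399.82379948]
(-0.06, 0.055, 0.012) [249.91368866 193.17159701] [274.56844332 320.85798505]
(0.06, -0.055, 0.012) [293.89100693 196.11611856] [494.45503467 335.58059279]
(-0.06, -0.055, 0.062) [268.14479387 198.12343528] [365.72396936 345.61717642]
(-0.06, 0.055, 0.062) [249.71743691 182.51457462] [273.58718457 267.57287308]
(0.06, -0.055, 0.062) [294.64103945 185.40291955] [498.20519724 282.01459775]
```

View pics/b2.png

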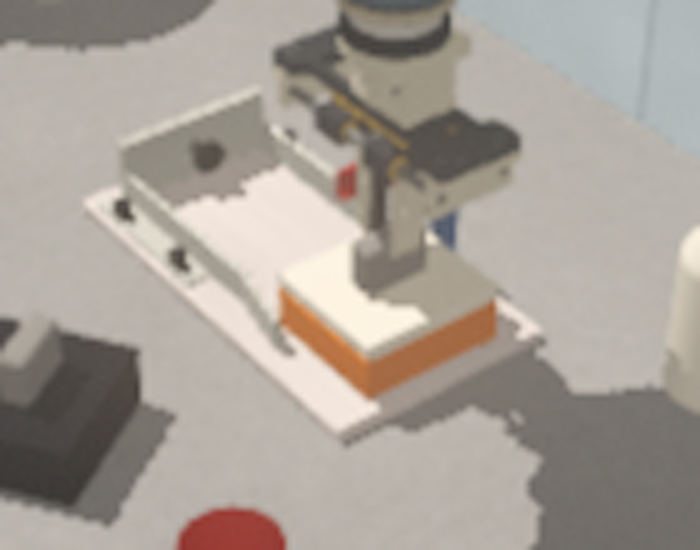

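The caddy stands flat in the mouth (front bottom corner at crop (370,395)) and is square to the lane. Now checking lateral centring in this view against the plate's edge.

```bash
python3 - <<'E'
from h import *
c=dict(np.load("side2.npz"));p=c["pixels"].astype(int)
for u in(254,258,262,266):print(u,[(v,*p[v,u]) for v in range(192,222)][::1] if u==262 else "")
sat=(p[...,0]-p[...,2]).astype(float);g=p.mean(2)
def last(f,h,lo,hi):
    k=[i for i in range(lo,hi) if f[i]>=h>f[i+1]]
    return None if not k else k[-1]+(f[k[-1]]-h)/(f[k[-1]]-f[k[-1]+1])
yaw=np.radians(-1);ex=np.array([np.cos(yaw),np.sin(yaw)]);ey=np.array([-ex[1],ex[0]])
A=[];B=[]
for u in range(253,267):
    a=last(sat[:,u],65,185,215);b=last(g[:,u],(190+150)/2,195,232)
    for L,v in((A,a),(B,b)):
        if v: 
            P=onz(c,u,v,.012)[:2]*1000;L.append((P@ey,P@ex))
for n,L in(("caddy",A),("plate",B)):
    L=np.array(L);k=np.polyfit(*L.T,1);print(n,len(L),np.round(L[:,1],1),"slope",np.degrees(k[0]),"x' at y'=10:",np.polyval(k,10))
E
```

```text
254 
258 
262 [(192, np.int64(252), np.int64(242), np.int64(224)), (193, np.int64(238), np.int64(228), np.int64(210)), (194, np.int64(209), np.int64(199), np.int64(182)), (195, np.int64(203), np.int64(172), np.int64(146)), (196, np.int64(215), np.int64(147), np.int64(96)), (197, np.int64(204), np.int64(125), np.int64(67)), (198, np.int64(185), np.int64(117), np.int64(70)), (199, np.int64(185), np.int64(117), np.int64(69)), (200, np.int64(185), np.int64(116), np.int64(69)), (201, np.int64(183), np.int64(115), np.int64(69)), (202, np.int64(182), np.int64(116), np.int64(72)), (203, np.int64(197), np.int64(161), np.int64(138)), (204, np.int64(228), np.int64(211), np.int64(199)), (205, np.int64(243), np.int64(230), np.int64(220)), (206, np.int64(244), np.int64(231), np.int64(220)), (207, np.int64(243), np.int64(230), np.int64(220)), (208, np.int64(243), np.int64(229), np.int64(219)), (209, np.int64(243), np.int64(230), np.int64(220)), (210, np.int64(243), np.int64(230), np.int64(221)), (211, np.int64(243), np.int64(230), np.int64(221)), (212, np.int64(243), np.int64(230), np.int64(220)), (213, np.int64(242), np.int64(230), np.int64(220)), (214, np.int64(231), np.int64(218), np.int64(208)), (215, np.int64(199), np.int64(186), np.int64(177)), (216, np.int64(175), np.int64(164), np.int64(155)), (217, np.int64(183), np.int64(175), np.int64(167)), (218, np.int64(189), np.int64(182), np.int64(174)), (219, np.int64(188), np.int64(182), np.int64(173)), (220, np.int64(189), np.int64(182), np.int64(175)), (221, np.int64(188), np.int64(181), np.int64(174))]
266 
caddy 14 [536.2 537.1 536.8 536.8 536.5 536.5 536.5 536.4 537.4 537.2 537.  536.9
 536.6 536.6] slope -0.1757338724875968 x' at y'=10: 536.7801529388915
plate 8 [525.6 494.8 494.1 496.1 501.2 505.3 510.4 514. ] slope 8.306954874185976 x' at y'=10: 511.9043479984982
```

```bash
python3 - <<'E'
from h import *
c=dict(np.load("side2.npz"));p=c["pixels"].astype(int);g=p.mean(2)
yaw=np.radians(-1);ex=np.array([np.cos(yaw),np.sin(yaw)]);ey=np.array([-ex[1],ex[0]])
L=[]
for u in range(235,267):
    w=g[:,u]; s=next((i for i in range(int(203-(262-u)*.85)+2,230) if w[i]>=198>w[i+1]),None)
    if s: P=onz(c,u,s+(w[s]-198)/(w[s]-w[s+1]),.012)[:2]*1000;L.append((P@ey,P@ex))
L=np.array(L);print(np.round(L[:,1],1));k=np.polyfit(*L.T,1);print("slope",np.degrees(np.arctan(k[0])),np.polyval(k,[-40,10,40]))
E
```

```text
[522.5 497.4 497.7 497.8 497.7 498.  498.1 498.2 498.  498.  497.7 497.5
 497.6 497.8 497.7 497.9 497.9 497.8 528.3 497.8 497.7 497.2 497.4 497.8
 497.5 497.5 497.7 499.5 503.2 507.6 512.1 516.4]
slope 0.18210032840701615 [500.84546124 501.00437429 501.09972212]
```

```bash
python3 - <<'E'
from h import *
c=dict(np.load("side2.npz"));p=c["pixels"].astype(int)
sat=p[...,0]-p[...,2]
for v in(188,189,190,192,194):print("L",v,[(u,sat[v,u]) for u in range(247,255)])
for v in(188,190,192,194):print("R",v,[(u,sat[v,u]) for u in range(289,299)])
for v in(201,203):print("M",v,[(u,*p[v,u,:2].tolist()) for u in range(262,275)])
g=p.mean(2).astype(int)
print("mouth region");print("cols",290,309)
for v in range(183,204):print(v,g[v,290:310])
# rack predictions
r=lambda x,y,z:proj(c,[.5973+x+.0175*y,.1529+y-.0175*x,z])
print(r(.095,-.215,.012),r(-.095,-.215,.012))
print("corner left");
for v in range(206,218):print(v,g[v,258:276])
E
```

```text
L 188 [(247, np.int64(22)), (248, np.int64(23)), (249, np.int64(23)), (250, np.int64(42)), (251, np.int64(105)), (252, np.int64(115)), (253, np.int64(84)), (254, np.int64(46))]
L 189 [(247, np.int64(20)), (248, np.int64(20)), (249, np.int64(22)), (250, np.int64(40)), (251, np.int64(87)), (252, np.int64(119)), (253, np.int64(131)), (254, np.int64(88))]
L 190 [(247, np.int64(19)), (248, np.int64(20)), (249, np.int64(21)), (250, np.int64(42)), (251, np.int64(87)), (252, np.int64(118)), (253, np.int64(117)), (254, np.int64(126))]
L 192 [(247, np.int64(19)), (248, np.int64(19)), (249, np.int64(19)), (250, np.int64(37)), (251, np.int64(90)), (252, np.int64(115)), (253, np.int64(117)), (254, np.int64(116))]
L 194 [(247, np.int64(19)), (248, np.int64(18)), (249, np.int64(18)), (250, np.int64(28)), (251, np.int64(55)), (252, np.int64(85)), (253, np.int64(118)), (254, np.int64(115))]
R 188 [(289, np.int64(24)), (290, np.int64(24)), (291, np.int64(24)), (292, np.int64(24)), (293, np.int64(32)), (294, np.int64(25)), (295, np.int64(19)), (296, np.int64(14)), (297, np.int64(13)), (298, np.int64(13
[... 3267 characters left out ...]
09 [230 231 231 231 231 230 231 232 232 224 207 199 177 150 152 151 151 151]
210 [230 230 231 231 231 231 230 230 232 232 231 232 206 161 154 152 152 148]
211 [216 228 230 231 231 231 231 230 231 234 225 213 193 161 153 147 141 133]
212 [184 213 228 230 231 231 231 233 223 213 195 164 153 147 140 132 121 118]
213 [170 186 211 226 230 232 224 214 193 162 153 149 143 133 121 119 117 117]
214 [178 173 182 207 219 215 193 163 154 148 143 134 123 142 157 158 157 137]
215 [181 179 173 179 187 170 153 147 143 134 123 145 156 170 182 183 183 169]
216 [183 182 179 174 164 151 142 133 122 144 156 173 181 180 180 181 183 182]
217 [182 182 183 181 175 150 121 141 155 171 182 181 182 181 181 182 182 181]
```

The side view puts the caddy about 2 mm too far toward +x, and the top view says centred. I'll shift 1.5 mm toward −x, then go in slowly watching the side force.

```bash
python3 -m crank '[[0.005,0.02,0,0],[0.01,0.04,0,0],[0,0.04,0,0],[0,0.04,0,0],[0,0.04,0,0],[0,0.02,0,0],[0,0,0,0]]'; for k in 1; do python3 -m crank '[[0,0.02,0,0],[0,0.02,0,0],[0,0,0,0]]'; done; python3 -m crank '[[0,0.02,0,0],[0,0.02,0,0],[0,0,0,0]]'; python3 -m crank '[[0,0.02,0,0],[0,0.02,0,0],[0,0,0,0]]'; python3 - <<'E'
from station import manip
from h import *
o=manip.observe();print(o["wrist_force"],o["torque"])
c=manip.camera("side"); np.savez("side3.npz",**c)
u0,v0=proj(c,[.6,.05,.05]).astype(int)
cv2.imwrite("pics/b3.png",cv2.resize(c["pixels"][v0-35:v0+40,u0-45:u0+50],None,fx=8,fy=8,interpolation=cv2.INTER_CUBIC)[:,:,::-1])
E
```

```text
clock: 9.88
eef_pos: [0.5937, 0.0234, 0.0692]
eef_rot: [0.0, 0.008, 1.0, 0.0]
wrist_force: [0.7, 0.0, -2.1]
opening: 0.0235
gripper_force: 30.0
clock: 10.25
eef_pos: [0.5938, 0.0272, 0.0692]
eef_rot: [0.0, 0.008, 1.0, 0.0]
wrist_force: [0.2, -1.6, -1.2]
opening: 0.0239
gripper_force: 30.0
clock: 10.62
eef_pos: [0.5938, 0.0313, 0.0692]
eef_rot: [0.0, 0.008, 1.0, 0.0]
wrist_force: [0.1, -1.7, -0.6]
opening: 0.0237
gripper_force: 30.0
clock: 11.0
eef_pos: [0.5939, 0.0353, 0.0692]
eef_rot: [0.0, 0.008, 1.0, 0.0]
wrist_force: [-0.3, -1.7, -1.6]
opening: 0.0234
gripper_force: 30.0
[-0.27799779 -1.68443365 -1.56748302] [-0.25055349  0.04086159 -0.05549072]
```

View pics/b3.png

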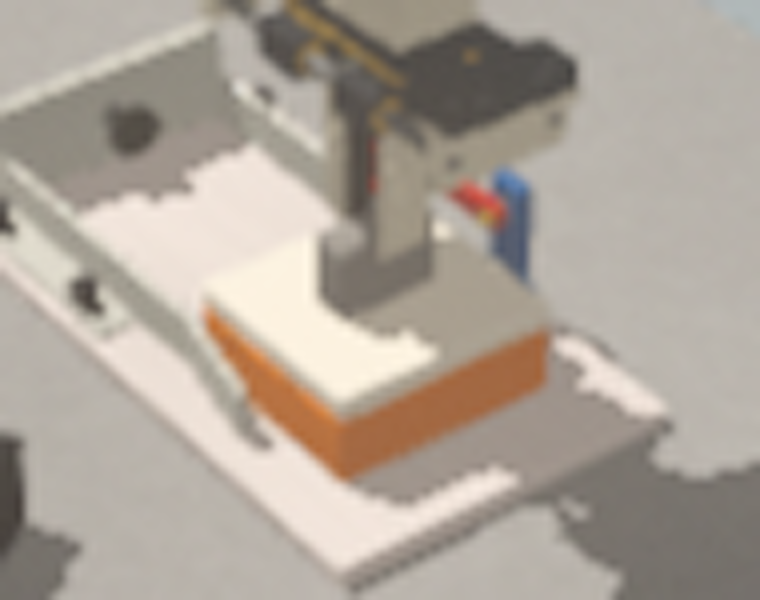

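The front has entered the narrow part (crop (205,310)) with no side force. The arm stands off the catch arm, which is visible at (480,205). Continuing.

```bash
for k in 1; do python3 -m crank '[[0,0.02,0,0],[0,0.02,0,0],[0,0.02,0,0],[0,0,0,0]]'; done; python3 -m crank '[[0,0.02,0,0],[0,0.02,0,0],[0,0.02,0,0],[0,0,0,0]]';python3 -m crank '[[0,0.02,0,0],[0,0.02,0,0],[0,0.02,0,0],[0,0,0,0]]';python3 -m crank '[[0,0.02,0,0],[0,0.02,0,0],[0,0.02,0,0],[0,0,0,0]]'
```

```text
clock: 11.55
eef_pos: [0.594, 0.0413, 0.0692]
eef_rot: [0.0, 0.008, 1.0, 0.0]
wrist_force: [0.2, -1.8, -0.4]
opening: 0.0236
gripper_force: 30.0
clock: 12.05
eef_pos: [0.5941, 0.0468, 0.0694]
eef_rot: [0.0, 0.008, 1.0, -0.0]
wrist_force: [-0.2, -4.8, 2.7]
opening: 0.0238
gripper_force: 30.0
clock: 12.55
eef_pos: [0.5942, 0.0529, 0.0694]
eef_rot: [0.0, 0.008, 1.0, -0.0]
wrist_force: [-0.1, -5.6, 3.3]
opening: 0.0236
gripper_force: 30.0
clock: 13.05
eef_pos: [0.5943, 0.059, 0.0693]
eef_rot: [0.0, 0.008, 1.0, -0.0]
wrist_force: [-0.5, -5.4, 2.9]
opening: 0.0232
gripper_force: 30.0
```

```bash
python3 -m crank '[[0,0.02,-0.003,0],[0,0.02,0,0],[0,0.02,0,0],[0,0,0,0]]'; python3 -m crank '[[0,0.02,0,0],[0,0.02,0,0],[0,0.02,0,0],[0,0,0,0]]';python3 -m crank '[[0,0.02,0,0],[0,0.02,0,0],[0,0.02,0,0],[0,0,0,0]]';python3 -m crank '[[0,0.02,0,0],[0,0.02,0,0],[0,0.02,0,0],[0,0,0,0]]'
```

```text
clock: 13.55
eef_pos: [0.5941, 0.0655, 0.0693]
eef_rot: [-0.0, 0.008, 1.0, 0.0]
wrist_force: [-0.3, -0.9, -1.7]
opening: 0.0239
gripper_force: 30.0
clock: 14.05
eef_pos: [0.5943, 0.0715, 0.0693]
eef_rot: [-0.0, 0.008, 1.0, 0.0]
wrist_force: [0.5, -0.2, -3.4]
opening: 0.0237
gripper_force: 30.0
clock: 14.55
eef_pos: [0.5945, 0.0774, 0.0694]
eef_rot: [-0.0, 0.008, 1.0, 0.0]
wrist_force: [0.2, 0.0, -4.5]
opening: 0.0237
gripper_force: 30.0
clock: 15.05
eef_pos: [0.5947, 0.0833, 0.0695]
eef_rot: [0.0, 0.008, 1.0, 0.0]
wrist_force: [0.9, -0.5, -4.8]
opening: 0.0236
gripper_force: 30.0
```

```bash
python3 -m crank '[[0,0.03,0.002,0],[0,0.03,0,0],[0,0.03,0,0],[0,0.03,0,0],[0,0.03,0,0],[0,0.03,0,0],[0,0.02,0,0],[0,0,0,0]]'; python3 -m crank '[[0,0.03,0,0],[0,0.03,0,0],[0,0.03,0,0],[0,0.03,0,0],[0,0.03,0,0],[0,0.03,0,0],[0,0.02,0,0],[0,0,0,0]]';python3 -m crank '[[0,0.03,0,0],[0,0.03,0,0],[0,0.03,0,0],[0,0.03,0,0],[0,0.03,0,0],[0,0.03,0,0],[0,0.02,0,0],[0,0,0,0]]'
```

```text
clock: 16.05
eef_pos: [0.595, 0.1033, 0.0693]
eef_rot: [0.0, 0.008, 1.0, 0.0]
wrist_force: [0.7, 0.5, -4.7]
opening: 0.0238
gripper_force: 30.0
clock: 17.05
eef_pos: [0.5953, 0.1233, 0.0693]
eef_rot: [0.0, 0.008, 1.0, 0.0]
wrist_force: [0.7, 0.6, -3.6]
opening: 0.0236
gripper_force: 30.0
clock: 18.05
eef_pos: [0.5956, 0.1433, 0.0693]
eef_rot: [-0.0, 0.008, 1.0, 0.0]
wrist_force: [0.7, 0.1, -4.3]
opening: 0.0235
gripper_force: 30.0
```

```bash
python3 -m crank '[[0,0.02,0,0],[0,0.02,0,0],[0,0.02,0,0],[0,0.02,0,0],[0,0.02,0,0],[0,0,0,0],[0,0,0,0]]'; python3 -m crank '[[0,0.02,0,0],[0,0.02,0,0],[0,0.02,0,0],[0,0,0,0],[0,0,0,0]]';python3 -m crank '[[0,0.02,0,0],[0,0.02,0,0],[0,0,0,0],[0,0,0,0]]';python3 -m crank '[[0,0.02,0,0],[0,0,0,0],[0,0,0,0]]'
```

```text
clock: 18.92
eef_pos: [0.5958, 0.1532, 0.0693]
eef_rot: [0.0, 0.008, 1.0, 0.0]
wrist_force: [0.1, 0.4, -5.0]
opening: 0.0235
gripper_force: 30.0
clock: 19.55
eef_pos: [0.5959, 0.1592, 0.0693]
eef_rot: [-0.0, 0.008, 1.0, 0.0]
wrist_force: [0.2, 0.3, -4.3]
opening: 0.0234
gripper_force: 30.0
clock: 20.05
eef_pos: [0.596, 0.1632, 0.0693]
eef_rot: [-0.0, 0.008, 1.0, 0.0]
wrist_force: [-0.2, 0.5, -4.0]
opening: 0.0237
gripper_force: 30.0
clock: 20.42
eef_pos: [0.596, 0.1651, 0.0693]
eef_rot: [0.0, 0.008, 1.0, 0.0]
wrist_force: [0.3, 0.3, -4.0]
opening: 0.0234
gripper_force: 30.0
```

```bash
python3 -m crank '[[0,0.02,0,0],[0,0,0,0],[0,0,0,0]]' | grep -E "pos|wrist"; python3 -m crank '[[0,0.02,0,0],[0,0,0,0],[0,0,0,0]]'| grep -E "pos|wrist";python3 -m crank '[[0,0.01,0,0],[0,0,0,0],[0,0,0,0]]'| grep -E "pos|wrist"; python3 -m crank '[[0,0.01,0,0],[0,0,0,0],[0,0,0,0]]'| grep -E "pos|wrist"
```

```text
eef_pos: [0.596, 0.1671, 0.0693]
wrist_force: [0.1, 0.2, -4.6]
eef_pos: [0.5961, 0.1692, 0.0693]
wrist_force: [0.4, 0.5, -4.4]
eef_pos: [0.5961, 0.17, 0.0693]
wrist_force: [0.0, -0.9, -4.0]
eef_pos: [0.5961, 0.1711, 0.0693]
wrist_force: [-0.3, -0.3, -3.8]
```

```bash
python3 -m crank '[[0,0.01,0,0],[0,0,0,0],[0,0,0,0]]' | grep -E "pos|wrist"; python3 -m crank '[[0,0.01,0,0],[0,0,0,0],[0,0,0,0]]'| grep -E "pos|wrist"
```

```text
eef_pos: [0.5961, 0.1721, 0.0693]
wrist_force: [-0.0, 0.1, -5.0]
eef_pos: [0.5961, 0.1731, 0.0693]
wrist_force: [0.1, 0.8, -4.7]
```

```bash
python3 -m crank '[[0,0.01,0,0],[0,0,0,0],[0,0,0,0]]' | grep -E "pos|wrist"; python3 -m crank '[[0,0.01,0,0],[0,0,0,0],[0,0,0,0]]'| grep -E "pos|wrist"; python3 - <<'E'
from station import manip
from h import *
ims=[]
for n,P in(("side",[.63,.12,.06]),("top",[.63,.15,.06])):
    c=manip.camera(n); np.savez(f"{n}4.npz",**c)
    u,v=proj(c,P).astype(int)
    ims.append(cv2.resize(c["pixels"][v-40:v+40,u-40:u+40],(400,400),interpolation=cv2.INTER_CUBIC))
cv2.imwrite("pics/b4.png",np.hstack(ims)[:,:,::-1])
E
```

```text
eef_pos: [0.5962, 0.1741, 0.0693]
wrist_force: [-0.6, 1.2, -4.6]
eef_pos: [0.5962, 0.1752, 0.0694]
wrist_force: [0.8, 0.7, -3.7]
```

View pics/b4.png

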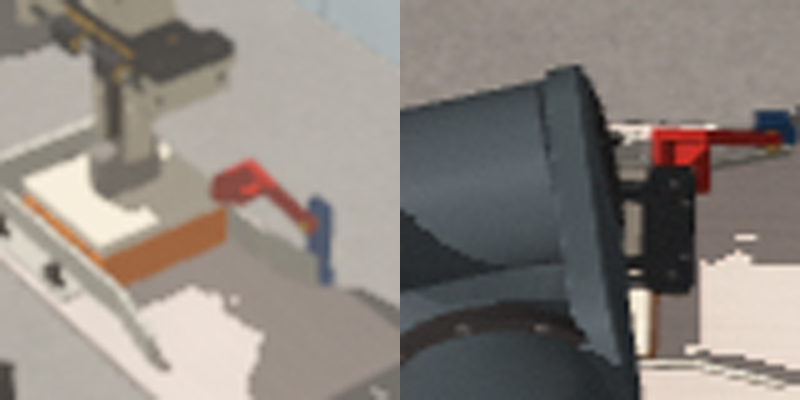

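The catch still rests on the lid's rear edge (side half (240,180)), so I'm continuing in.

```bash
python3 -m crank '[[0,0.01,0,0],[0,0,0,0],[0,0,0,0]]' | grep -E "pos|wrist"; python3 -m crank '[[0,0.01,0,0],[0,0,0,0],[0,0,0,0]]'| grep -E "pos|wrist"; python3 -m crank '[[0,0.01,0,0],[0,0,0,0],[0,0,0,0]]'| grep -E "pos|wrist"; python3 -m crank '[[0,0.005,0,0],[0,0,0,0],[0,0,0,0]]'| grep -E "pos|wrist"
```

```text
eef_pos: [0.5962, 0.1761, 0.0694]
wrist_force: [-0.2, 1.0, -4.4]
eef_pos: [0.5962, 0.177, 0.0693]
wrist_force: [0.4, -0.2, -4.2]
eef_pos: [0.5962, 0.178, 0.0693]
wrist_force: [-1.5, -0.5, -3.9]
eef_pos: [0.5962, 0.1785, 0.0693]
wrist_force: [0.2, -2.3, -2.8]
```

```bash
python3 -m crank '[[0,0.005,0,0],[0,0,0,0],[0,0,0,0]]'| grep -E "pos|wrist"; python3 - <<'E'
from station import manip
from h import *
c=manip.camera("side"); np.savez("side5.npz",**c)
for f in("side0","side4","side5"):
    i=np.load(f+".npz")["pixels"].astype(int);v,u=np.where((i[...,0]>i[...,1]+60)&(i[...,0]>i[...,2]+90-30));k=(u>255)&(u<300)&(v>150)&(v<175)&(i[v,u,1]<90)
    print(f,k.sum(),u[k].min(),u[k].max(),v[k].min(),v[k].max(),u[k].mean(),v[k].mean())
u,v=proj(c,[.63,.12,.06]).astype(int)
cv2.imwrite("pics/b5.png",cv2.resize(c["pixels"][v-35:v+35,u-40:u+40],None,fx=7,fy=7,interpolation=cv2.INTER_CUBIC)[:,:,::-1])
E
```

```text
eef_pos: [0.5962, 0.1789, 0.0694]
wrist_force: [-0.7, -3.8, -2.4]
side0 46 263 282 161 170 271.67391304347825 165.43478260869566
side4 32 264 276 159 165 270.125 162.1875
side5 22 266 275 161 165 270.45454545454544 163.54545454545453
```

View pics/b5.png

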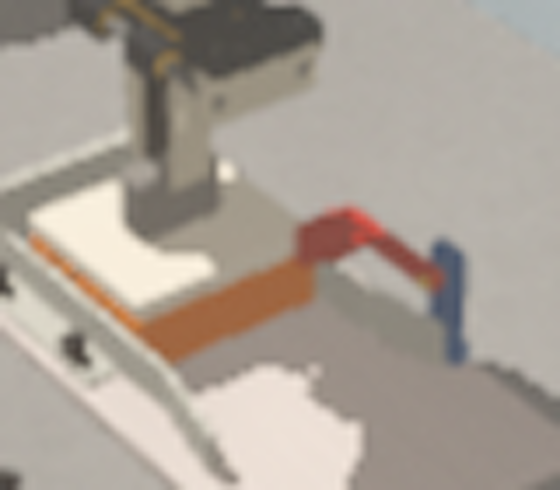

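The catch has dropped behind the caddy: its top row is back at 161 as in the first picture, with the tooth in front of the rear face at (325,240). Pulling back gently.

```bash
python3 -m crank '[[0,-0.01,0,0],[0,-0.01,0,0],[0,-0.01,0,0],[0,0,0,0],[0,0,0,0]]'| grep -E "pos|wrist"; python3 -m crank '[[0,-0.004,0,0],[0,0,0,0],[0,0,0,0]]'| grep -E "pos|wrist"; python3 -m crank '[[0,-0.003,0,0],[0,0,0,0],[0,0,0,0]]'| grep -E "pos|wrist"
```

```text
eef_pos: [0.5962, 0.1761, 0.0693]
wrist_force: [-0.0, -0.5, -3.7]
eef_pos: [0.5962, 0.1756, 0.0693]
wrist_force: [0.5, -0.2, -4.5]
eef_pos: [0.5962, 0.1755, 0.0694]
wrist_force: [-0.9, 1.5, -3.1]
```

```bash
python3 -m crank '[[0,-0.003,0,0],[0,0,0,0],[0,0,0,0]]'| grep -E "pos|wrist"; python3 -m crank '[[0,-0.003,0,0],[0,0,0,0],[0,0,0,0]]'| grep -E "pos|wrist"
```

```text
eef_pos: [0.5961, 0.1753, 0.0694]
wrist_force: [-1.7, 2.6, -1.6]
eef_pos: [0.5961, 0.1751, 0.0694]
wrist_force: [-2.6, 5.8, -1.4]
```

```bash
python3 -m crank '[[0,-0.0015,0,0],[0,0,0,0],[0,0,0,0],[0,0,0,0]]'| grep -E "pos|wrist|clock";python3 -m crank '[[0,0,0,0],[0,0,0,0],[0,0,0,0]]'| grep -E "pos|wrist"
```

```text
clock: 28.08
eef_pos: [0.5961, 0.1751, 0.0694]
wrist_force: [-1.8, 5.6, -0.8]
eef_pos: [0.5961, 0.1751, 0.0694]
wrist_force: [-2.3, 6.6, -1.1]
```

```bash
python3 -m crank '[[0,-0.001,0,0],[0,0,0,0],[0,0,0,0],[0,0,0,0],[0,0,0,0]]'| grep -E "pos|wrist";python3 -m crank '[[0,0.005,0,0],[0,0.007,0,0],[0,0,0,0],[0,0,0,0]]'| grep -E "pos|wrist"
```

```text
eef_pos: [0.596, 0.175, 0.0694]
wrist_force: [-2.3, 5.3, -2.0]
eef_pos: [0.5962, 0.1755, 0.0693]
wrist_force: [0.6, 0.5, -2.8]
```

```bash
python3 -m crank '[[0,0,0,0],[0,0,0,0],[0,0,0,0],[0,0,0,0],[0,0,0,0],[0,0,0,0]]' -0.2;python3 -m crank '[[0,0,-0.1,0],[0,0,-0.2,0],[0,0,-0.4,0],[0,0,-0.5,0],[0,0,-0.5,0],[0,0,-0.3,0],[0,0,0,0],[0,0,0,0]]'; python3 -m crank '[[0.5,0,0,0],[0.5,0,0,0],[0.5,0,0,0],[0.4,0,0,0],[0,0,0,0],[0,0,0,0]]'; python3 - <<'E'
from station import manip
from h import *
ims=[]
for n,P in(("side",[.62,.12,.06]),("top",[.6,.15,.06])):
    c=manip.camera(n);np.savez(f"{n}6.npz",**c)
    u,v=proj(c,P).astype(int)
    ims.append(cv2.resize(c["pixels"][v-40:v+40,u-40:u+40],(400,400),interpolation=cv2.INTER_CUBIC))
cv2.imwrite("pics/b6.png",np.hstack(ims)[:,:,::-1])
E
```

```text
clock: 30.32
eef_pos: [0.5962, 0.1757, 0.0693]
eef_rot: [0.0, 0.008, 1.0, -0.0]
wrist_force: [0.6, 0.3, 0.4]
opening: 0.0558
gripper_force: 0.0
clock: 31.32
eef_pos: [0.5957, 0.1756, 0.2684]
eef_rot: [-0.001, 0.008, 1.0, -0.0]
wrist_force: [0.2, -0.4, -0.1]
opening: 0.0555
gripper_force: 0.0
clock: 32.08
eef_pos: [0.4065, 0.1788, 0.2688]
eef_rot: [-0.0, 0.008, 1.0, -0.0]
wrist_force: [0.4, 0.0, -0.2]
opening: 0.0559
gripper_force: 0.0
```

View pics/b6.png

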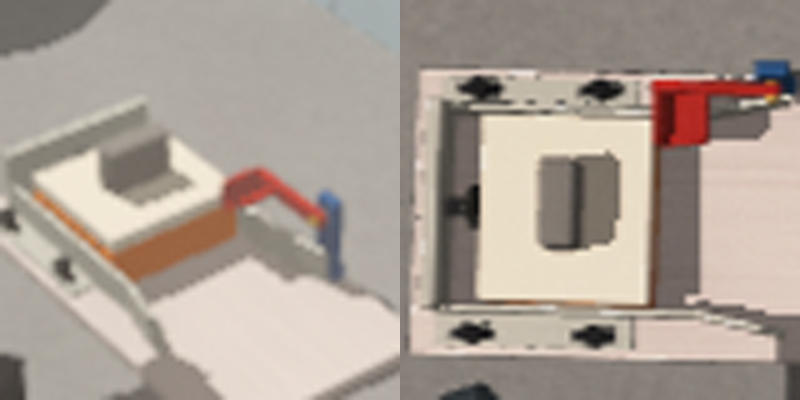

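The caddy sits square in the lane, and the tooth is down behind its rear edge (top half (680,115)). Last check: catch pixels against the first pictures.

```bash
python3 - <<'E'
from h import *
for n,(a,b,d,e) in(("side",(255,300,150,180)),("top",(205,255,125,155))):
  for f in(n+"0",n+"6"):
    i=np.load(f+".npz")["pixels"].astype(int)[d:e,a:b];v,u=np.where((i[...,0]>i[...,1]+60)&(i[...,0]>i[...,2]+60)&(i[...,1]<90))
    print(f,len(u),u.min(),u.max(),v.min(),v.max(),u.mean(),v.mean())
E
```

```text
side0 46 8 27 11 20 16.67391304347826 15.434782608695652
side6 50 8 27 11 20 16.36 15.42
top0 164 11 36 12 24 19.554878048780488 16.79268292682927
top6 178 11 36 12 24 19.140449438202246 17.03932584269663
```

The catch is back exactly at its hanging position, so I'm handing in.

```bash
python3 -c "
from station import manip
print(manip.close_job())"
```

```text
the job is handed in; nothing more can be done
None
```

The caddy is in the rack with the catch down behind it; it held a backward pull of about 5–6.6 N for over a second, then was released and handed in with the robot clear at about 32 s.

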